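# Rewind the ribbon cartridge and put it away

### The job

Turn the crank of the bench rewinder clockwise (seen from above) until its drag suddenly drops away, which tells that the ribbon inside is fully rewound and the cartridge unlocked, and stop there: more than about a quarter turn farther locks it again. Then lift the cartridge straight out, without tugging if it is still held, and set it down gently, upright and fully home, in the free hole of the storage rack. Do not squeeze the crank's knob hard, and leave the other things where they are.

Things in the scene. Friction and masses are not known exactly. Their poses are not given: they have to be found in the camera images.
- crank_knob (a point): The crank's knob: upright black plastic cylinder, 18 mm across, at the outer end of the flat steel crank arm, free to spin on its pin, so it can be led round pinched from above without turning the gripper. The point is on its axis, 116 mm above the table; the knob reaches from 94 to 130 mm, the arm's upper face is at 92 mm. A pinch of 30 N a finger is right; it breaks above some 60 N.
- crank_axis (a point): Point on the crank's upright turning axis, at the height of crank_knob; the knob runs round it at 48 mm radius. Winding (clockwise from above) against the drag takes some 7 to 13 N at the knob, for 0.4 to 1.6 turns: how far is not known beforehand nor seen. Then the drag falls within about 30 degrees to under 2 N. It is friction: feel it while turning forward, or just after a slow move.
- seat (a point): Centre of the cartridge's seat, a 34 mm square hole in the rewinder's top, 60 mm above the table, 147 mm from the crank's axis. It is hidden under the cartridge.
- cartridge_grip (a point): The loose cartridge (0.3 kg) in the rewinder's seat: round black case, 60 mm across, 30 mm high, with a white cylindrical grip, 26 mm across, 36 mm tall, on top. The point is the grip's centre, 48 mm above the case's underside; z is up. Below the case a steel stem with a 24 mm foot reaches 30 mm down. Locked, it can be raised 6 mm and no farther; unlocked, straight out.
- free_hole (a point): Centre of the mouth of the rack's free hole, in its top face, 45 mm above the table: 34 mm square, 38 mm deep, sides along the rack's. The rack is a fixed plywood block, 180 x 90 mm. Home, the cartridge's stem is in the hole and its case stands on the block, the grip's centre 48 mm above the mouth.
- spare_grip (a point): Grip centre of another cartridge of the same shape, which stands in the rack's other hole, 88 mm from the free one. To be left alone.
- tape_roll: A roll of packing tape lying flat, 96 mm in diameter, 48 mm high; origin in its underside. To be left alone.
- rewinder: Fixed grey steel box, 120 x 300 mm and 60 mm high, origin in its underside's centre, y along its length: crank axis at y = +95 mm, cartridge seat at y = -52 mm. When the drag falls away the cartridge is unlocked, and stays so for about a quarter turn more; beyond that it is locked again until the crank is turned back.
Not all that is in view belongs to the job. Of the things that look like the part that bears free_hole, the middle-sized one is meant.

How it is judged:
By the outcome, as a careful person would: the job done as asked, in the order asked, and still so for the second after the job is handed in, with the robot touching nothing.
It also fails if it takes over 72 s, if anything falls off the work surface, if the arm or the gripper's body presses on something with over 40 N, if the wrist force passes 120 N, or if a joint passes its speed limit or range.

### The arm

A 7-joint arm with a two-finger parallel gripper is mounted at the origin on the work surface. World frame = base frame: x ahead of the robot, y to its left, z up, the work surface at z = 0. Lengths are in m, angles in rad, forces in N, time in s.
With the tool pointing down it reaches from about 0.35 to 0.9 m from the base axis. Payload 7.2 kg.
Tool frame: the origin (TCP) lies at the very end of the fingers, on their centre line; the grasp point (between the pads) lies pinch_z behind it (pinch_z is the distance from the TCP to the grasp point, in m); x points along the fingers, y is the direction in which the jaws open and shut, and the axes are right-handed (so a half turn about x gives the same grasp; the last joint's range is limited). The gripper opens to 88 mm and grips with 3 to 60 N. Pads are 20 mm wide; open, the fingers measure 115 mm over their backs; the gripper's body (75 mm by 178 mm) begins 61 mm behind the grasp point.
Start: joints at [-1.227, 0.411, -0.013, 1.596, 0.006, 1.134, -0.082], TCP at [0.25, 0.573, 0.223] pointing down, gripper open.
Joint ranges: [-2.95, 2.95], [-0.29, 1.99], [-1.47, 1.44], [0.14, 2.54], [-1.03, 4.17], [0.13, 1.85], [-2.86, 2.86]. Speed limits (rad/s): [2.39, 2.39, 3.01, 3.01, 3.14, 3.14, 3.14].

### API

Orientations are given as [roll, pitch, yaw] about the fixed x, y, z axes, in that order (R = Rz(yaw) Ry(pitch) Rx(roll)).
In Python, from workcell import read_state, get_image, job_done, cut_out, pinch_z gives the robot as it stands. The module is installed in compiled form; this text tells all that it offers.
- The arm moves only by the tool carry_out, never from a script. Its argument "moves" is a list of rows, each a list of 5 numbers: the gripper command: -1 is shut, 1 is fully open, values between are in proportion, then the shift along the tool's x, y, z in m, then the turn about the tool's x in rad. A call has 1 to 12 rows; each row shifts and turns the pose as measured when the row begins, along the tool's axes as they then stand; what a row does not reach is not made up. A row lasts 1/8 s, in which the tool goes at most 62.5 mm and 10.7 degrees, less where a joint would pass 70% of its speed; a pose out of reach is approached as far as the arm can. A call is refused whole if a number of a shift passes 0.0625 or a number of a turn 0.188, either way. A call with a gripper value outside its range is refused whole. The fingers move at their own pace and stop on an object; the grip force is fixed at half the most. Time passes only in rows, so rows that do not move let the fingers close. It gives the time, the measured TCP pose, the force and the opening at its end, in the units of the state.
- read_state(): the state, without advancing time (a new reading comes with each control period).
- get_image(name): name is "scene" or "top" or "wrist"; returns a dict with "image" (400x640x3 uint8, red, green, blue), "fx", "fy", "cx", "cy" (pixels), "D" ([k1, k2, p1, p2, k3] as OpenCV has them; the pictures are not rectified), "extrinsics" (4x4, takes a point from world to camera coordinates). Camera axes: x right, y up, looking along -z (the intrinsics and any distortion apply to the point x, -y, -z); pixel columns grow to the right and rows downward; lengths in m; the calibration is good to about 2 mm. A picture is of the moment at which its call begins. There is no depth.
- job_done(): hands the job in, once; it reports no verdict.
Trained networks look in a picture, given as the dict that the camera call returned (one of the last four; its "shot" number tells which), for a name from the list of things; names that differ only in an ending like _2 or _b are one class to them, and where a whole thing is asked for, a point or a joint stands for the part that bears it (a point fixed in the world has none). Each returns a list of dicts, best first, with "p" (0 to 1); they miss things now and then, are a little off and sometimes report something else, mostly with a low value. They report only what shows in the picture. A call takes as long as a camera call. They do not tell look-alikes from the thing itself.
- cut_out(picture, label): "mask" (400x640 bool, what is visible of it) and "at" ([column, row] in pixels, amid what is visible of it).
The state is a dict: "time_s": time; "q": joint angles; "dq": joint speeds; "joint_torque": joint torques, N m; "tool_pos": TCP position; "orientation": TCP orientation; "force": force on the tool from outside, world axes, zero at the start; "moment": the same for the moment, N m; "finger_gap": finger opening in m.
Only numpy, scipy, OpenCV 4.12 (cv2) and the standard library are available. Lean on these libraries where they do the work, as an engineer would, in place of code of your own. Each camera call takes 0.05 s, during which the arm holds its last target.

## Working session

There is one attempt and no reset: what is moved stays moved. The work goes in short steps, Python scripts to look and compute and a tool call to move; the robot and the scene stay as the last step left them, time stands still between calls to the robot, and variables do not carry over. Pictures are saved under pics/ and viewed, and the job is handed in when it is done.

Besides the shell and the picture viewer there is one more tool, called after "Emit:" in YAML: its name, and indented under it one key for each argument. carry_out: Moves the arm, as the interface text tells. Its arguments: {"type":"object","properties":{"moves":{"type":"array"}},"required":["moves"]}

```bash
mkdir -p pics
python3 - <<'E'
from workcell import *
import workcell, cv2, numpy as np
s=read_state()
for k,v in s.items(): print(k,np.round(v,4))
print(pinch_z)
for n in ["scene","top","wrist"]:
    p=get_image(n); cv2.imwrite(f"pics/{n}0.png",p["image"][:,:,::-1])
    print(n,p["fx"],p["fy"],p["cx"],p["cy"],p["D"],p["shot"]); print(np.round(p["extrinsics"],4))
    for l in ["crank_knob","cartridge_grip","free_hole","spare_grip","rewinder","tape_roll","seat","crank_axis"]:
        try: print(l,[(round(d["p"],2),np.round(d["at"],1).tolist(),int(d["mask"].sum())) for d in cut_out(p,l)])
        except Exception as e: print(l,e)
E
```

```text
time_s 0.0
q [-1.2272  0.4119 -0.0127  1.5971  0.0056  1.1343 -0.0822]
dq [-0.0009  0.0006 -0.0005 -0.0006 -0.0008  0.0008  0.0014]
joint_torque [-8.00000e-04 -5.87953e+01  6.41600e-01 -2.91083e+01 -5.38000e-02
  1.83000e-02  2.00000e-04]
tool_pos [0.25   0.5723 0.2218]
orientation [-1.4903  1.5692 -1.9021]
force [-0.0736  0.1146  0.5828]
moment [-0.0228 -0.018  -0.0067]
finger_gap 0.0875
0.0187
scene 435.44641267866405 435.44641267866405 321.36593777130344 203.62615368231542 [-0.00609401  0.          0.          0.          0.        ] 1
[[-0.2754  0.9613  0.0086  0.1949]
 [-0.6185 -0.184   0.764   0.1894]
 [ 0.736   0.2051  0.6452 -1.6991]
 [ 0.      0.      0.      1.    ]]
crank_knob [(0.63, [385.8, 237.2], 76)]
cartridge_grip [(0.78, [319.0, 232.4], 454), (0.32, [333.2, 250.3], 3894)]
free_hole [(0.88, [282.8, 169.4], 2595), (0.63, [232.5, 219.7], 1487), (0.63, [387.2, 238.6], 99), (0.59, [180.8, 218.6], 886)]
spare_grip [(0.57, [241.7, 197.7], 340)]
rewinder [(0.83, [334.8, 249.9], 3667)]
tape_roll [(0.92, [461.4, 285.0], 1056)]
seat [(0.8, [335.5, 253.3], 3791)]
crank_axis [(0
[... 502 characters left out ...]
0), (0.58, [447.5, 169.5], 716), (0.42, [195.0, 154.6], 488)]
spare_grip [(0.49, [396.2, 192.3], 291)]
rewinder [(0.69, [300.1, 168.7], 2747)]
tape_roll [(0.75, [196.0, 151.4], 412)]
seat [(0.71, [304.4, 165.8], 2829)]
crank_axis [(0.68, [301.8, 165.2], 2582)]
wrist 331.36942895680295 331.36942895680295 319.2003355160245 206.95348633137561 [-0.05428487  0.          0.          0.          0.        ] 3
[[ 4.003e-01  9.164e-01  2.000e-04 -6.254e-01]
 [-8.842e-01  3.863e-01 -2.625e-01  3.270e-02]
 [-2.407e-01  1.049e-01  9.649e-01 -3.899e-01]
 [ 0.000e+00  0.000e+00  0.000e+00  1.000e+00]]
crank_knob []
cartridge_grip []
free_hole []
spare_grip []
rewinder []
tape_roll []
seat []
crank_axis []
```

View pics.

Run:
```python
import cv2
a=cv2.imread("pics/scene0.png")[120:340,130:530]; cv2.imwrite("pics/s1.png",cv2.resize(a,(800,440),interpolation=3))
a=cv2.imread("pics/top0.png")[80:330,140:500]; cv2.imwrite("pics/t1.png",cv2.resize(a,(792,550),interpolation=3))
```

```text
(no output)
```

View pics/s1.png

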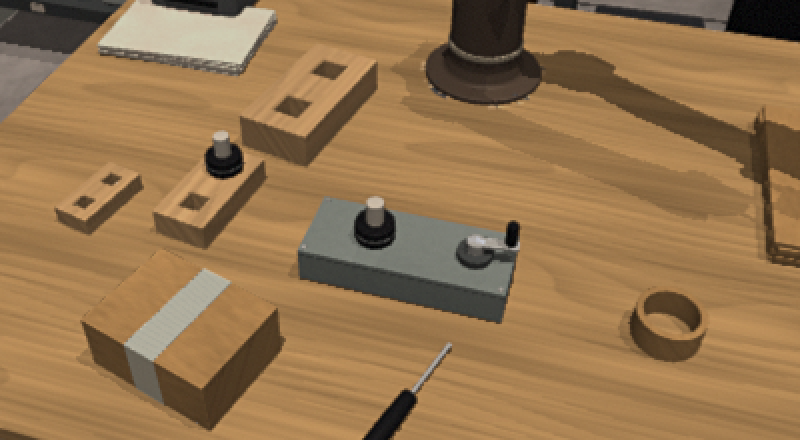

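View pics/t1.png

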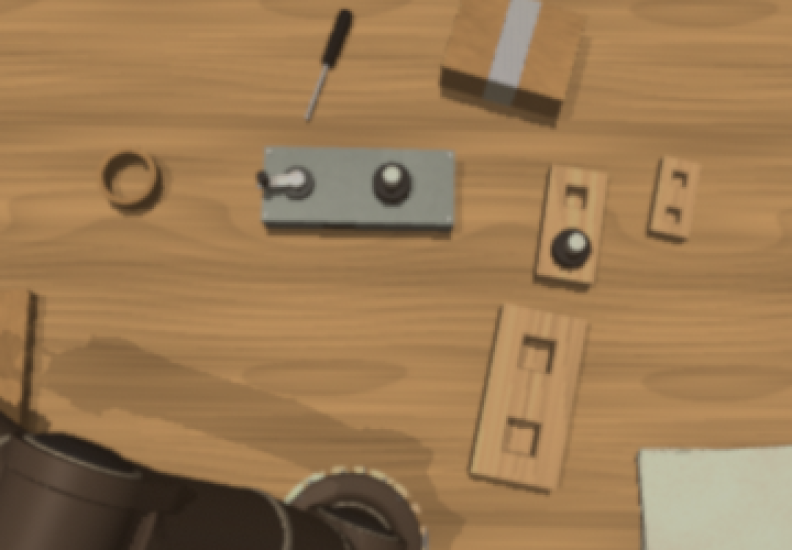

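```bash
cat > h.py <<'E'
import numpy as np, cv2
from workcell import *
def ray(p,uv):
    K=np.array([[p["fx"],0,p["cx"]],[0,p["fy"],p["cy"]],[0,0,1.]])
    n=cv2.undistortPoints(np.array([[uv]],float),K,np.array(p["D"],float))[0,0]
    E=np.array(p["extrinsics"]);R,t=E[:3,:3],E[:3,3]
    return -R.T@t, R.T@np.array([n[0],-n[1],-1.])
def at_z(p,uv,z):
    c,d=ray(p,uv); return c+d*(z-c[2])/d[2]
def tri(obs):
    A=np.zeros((3,3));b=np.zeros(3)
    for p,uv in obs:
        c,d=ray(p,uv);d=d/np.linalg.norm(d);M=np.eye(3)-np.outer(d,d);A+=M;b+=M@c
    return np.linalg.solve(A,b)
def proj(p,X):
    K=np.array([[p["fx"],0,p["cx"]],[0,p["fy"],p["cy"]],[0,0,1.]])
    E=np.array(p["extrinsics"]);x=np.atleast_2d(X)@E[:3,:3].T+E[:3,3]; x=x*[1,-1,-1]
    return cv2.projectPoints(x,np.zeros(3),np.zeros(3),K,np.array(p["D"],float))[0][:,0]
def save(p,name,box=None,s=1):
    im=p["image"][:,:,::-1]
    if box: im=im[box[1]:box[3],box[0]:box[2]]
    cv2.imwrite("pics/"+name,cv2.resize(im,None,fx=s,fy=s,interpolation=cv2.INTER_CUBIC))
E
python3 - <<'E'
from h import *
s=get_image("scene");t=get_image("top")
def show(n,us,ut,z): print(n,"scene",np.round(at_z(s,us,z),4),"top",np.round(at_z(t,ut,z),4),"tri",np.round(tri([(s,us),(t,ut)]),4))
f=lambda x,y:(140+x/2.2-.2,80+y/2.2-.2); g=lambda x,y:(130+x/2-.2,120+y/2-.2)
show("knob",g(513,234),f(263,181),.112)
show("hub",g(476,243),f(299,181),.09)
show("grip",(319,232.4),(317.2,165.9),.108)
show("spare",(241.7,197.7),(396.2,192.3),.093)
show("hole",g(194,202),f(577,196),.045)
for n,a,b in [("c1",(328,199),(265,149)),("c2",(518,256),None),("c3",(502,288),(262,222)),("c4",(300,245),(453,222)),("c2",None,(454,151))]:
    if a: print(n,"s",np.round(at_z(s,g(*a),.06),4))
    if b: print(n,"t",np.round(at_z(t,f(*b),.06),4))
for a in [(553,164),(607,173),(591,284),(536,275)]: print("rack t",np.round(at_z(t,f(*a),.045),4))
for a in [(155,205),(209,245),(266,170)]: print("rack s",np.round(at_z(s,g(*a),.045),4))
E
```

```text
knob scene [0.5503 0.1391 0.112 ] top [0.5439 0.1383 0.112 ] tri [0.5453 0.1389 0.1072]
hub scene [0.5597 0.0911 0.09  ] top [0.5507 0.0861 0.09  ] tri [0.5525 0.0885 0.0824]
grip scene [ 0.582  -0.0438  0.108 ] top [ 0.5349 -0.0542  0.108 ] tri [ 0.5447 -0.0543  0.0706]
spare scene [ 0.4869 -0.3204  0.093 ] top [ 0.4529 -0.319   0.093 ] tri [ 0.4598 -0.3291  0.0684]
hole scene [ 0.5505 -0.3474  0.045 ] top [ 0.546 -0.35   0.045] tri [ 0.5468 -0.3502  0.0412]
c1 s [ 0.501  -0.1468  0.06  ]
c1 t [0.6101 0.1446 0.06  ]
c2 s [0.5383 0.1497 0.06  ]
c3 s [0.6045 0.1385 0.06  ]
c3 t [0.4921 0.1445 0.06  ]
c4 s [ 0.6052 -0.1537  0.06  ]
c4 t [ 0.497  -0.1524  0.06  ]
c2 t [ 0.6117 -0.1536  0.06  ]
rack t [ 0.5978 -0.3126  0.045 ]
rack t [ 0.5847 -0.3989  0.045 ]
rack t [ 0.4053 -0.3692  0.045 ]
rack t [ 0.4181 -0.2832  0.045 ]
rack s [ 0.5736 -0.4015  0.045 ]
rack s [ 0.6289 -0.2863  0.045 ]
rack s [ 0.4483 -0.27    0.045 ]
```

```bash
cat >> h.py <<'E'
from scipy.spatial.transform import Rotation as Ro
def tool():
    s=read_state(); return np.array(s["tool_pos"]),Ro.from_euler("xyz",s["orientation"]).as_matrix(),s
def rel(X):
    p,R,s=tool(); return np.round(R.T@(np.array(X)-p),4)
def st():
    p,R,s=tool(); print("t",round(s["time_s"],3),"pos",np.round(p,4),"F",np.round(s["force"],2),"M",np.round(s["moment"],2),"gap",round(s["finger_gap"],4),"q",np.round(s["q"],3)); print(np.round(R,4))
E
python3 - <<'E'
from h import *
st(); print(rel([.50,.139,.24]))
E
```

```text
t 1.45 pos [0.2502 0.5727 0.2226] F [ 0.6   0.31 -0.08] M [-0.03 -0.06  0.01] gap 0.0878 q [-1.227  0.411 -0.013  1.596  0.006  1.134 -0.082]
[[-0.      0.4002  0.9164]
 [ 0.      0.9164 -0.4002]
 [-1.      0.     -0.    ]]
[-0.0174 -0.2975  0.4026]
```

Emit:
carry_out:
  moves:
    - [1, -0.002, -0.03, 0.04, 0]
    - [1, -0.002, -0.03, 0.04, 0]
    - [1, -0.002, -0.03, 0.04, 0]
    - [1, -0.002, -0.03, 0.04, 0]
    - [1, -0.002, -0.03, 0.04, 0]
    - [1, -0.002, -0.03, 0.04, 0]
    - [1, -0.002, -0.03, 0.04, 0]
    - [1, -0.002, -0.03, 0.04, 0]
    - [1, -0.002, -0.03, 0.04, 0]
    - [1, 0, 0, 0, -0.137]
    - [1, 0, 0, 0, -0.137]
    - [1, 0, 0, 0, -0.137]

```text
time_s: 2.95
tool_pos: [0.4797, 0.1687, 0.242]
orientation: [0.691, 1.566, 0.701]
force: [-0.1, 1.0, 0.4]
finger_gap: 0.0875
```

Run:
```python
from h import *
st(); print(rel([.46,.139,.24]))
w=get_image("wrist"); save(w,"w1.png")
```

```text
t 2.95 pos [0.4797 0.1687 0.242 ] F [-0.09  0.99  0.43] M [-0.01  0.02  0.03] gap 0.0875 q [-0.576  0.188  0.167  1.862 -0.037  1.089  1.186]
[[ 0.0039 -0.01    0.9999]
 [ 0.0033  0.9999  0.01  ]
 [-1.      0.0032  0.0039]]
[ 0.0018 -0.0295 -0.02  ]
```

View pics/w1.png

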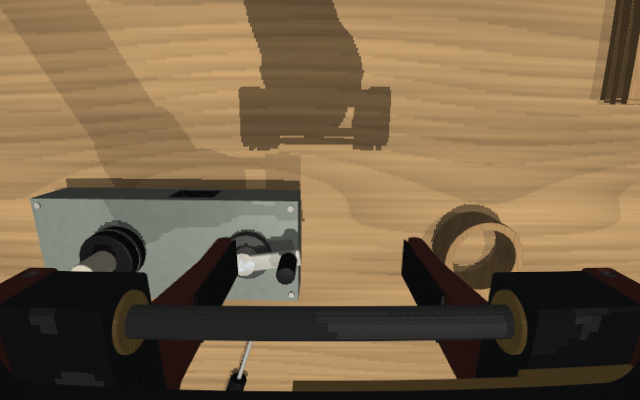

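Run:
```python
from h import *
w=get_image("wrist"); save(w,"w2.png",(180,180,340,320),5)
print([(round(d["p"],2),np.round(d["at"],1).tolist(),int(d["mask"].sum())) for d in cut_out(w,"crank_knob")])
for n,uv,z in [("knob",(286.5,268),.112),("knobtop",(286,276),.130),("knobbot",(287,258),.094),("cornerA",(34,198),.06),("cornerB",(300,193.5),.06),("cornerC",(299,300),.06)]: print(n,np.round(at_z(w,uv,z),4))
s=get_image("scene"); save(s,"s2.png",(260,180,420,300),5)
print([(round(d["p"],2),np.round(d["at"],1).tolist(),int(d["mask"].sum())) for d in cut_out(s,"crank_knob")])
```

```text
[(0.77, [286.2, 265.4], 535)]
knob [0.5506 0.1387 0.112 ]
knobtop [0.5499 0.1399 0.13  ]
knobbot [0.5483 0.1376 0.094 ]
cornerA [ 0.4981 -0.1484  0.06  ]
cornerB [0.4888 0.149  0.06  ]
cornerC [0.617  0.1479 0.06  ]
[(0.48, [386.8, 236.7], 80)]
```

View pics/w2.png

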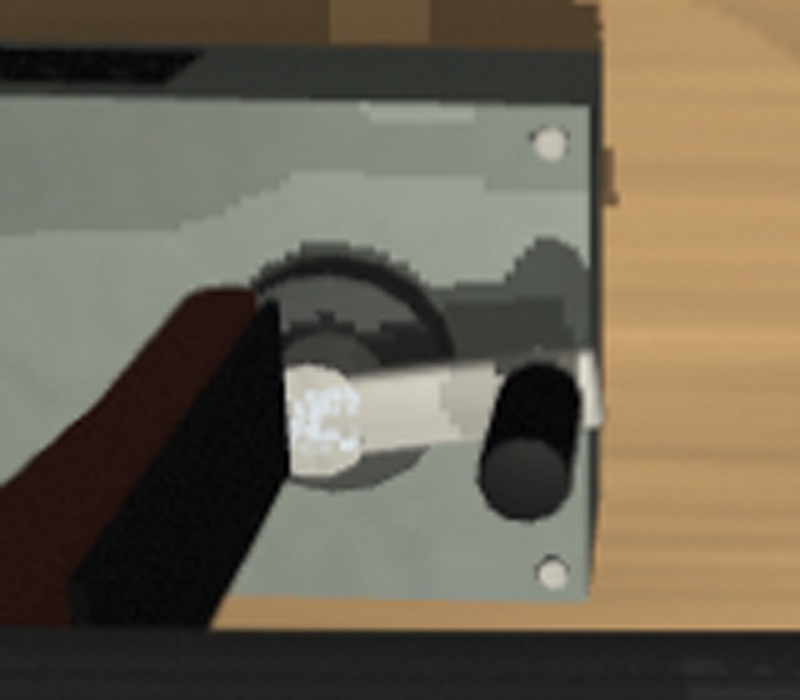

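View pics/s2.png

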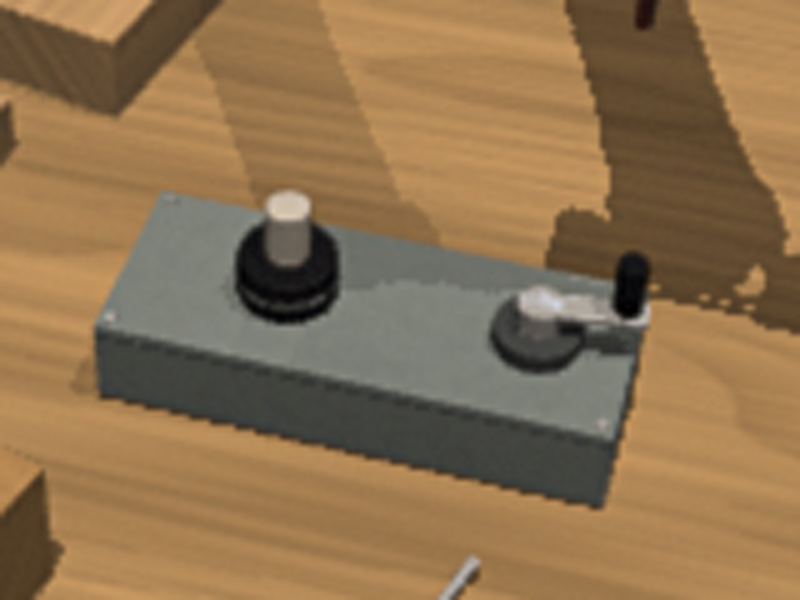

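Emit:
carry_out:
  moves:
    - [1, 0.01, -0.01, 0.023, 0]
    - [1, 0.01, -0.01, 0.023, 0]
    - [1, 0.01, -0.01, 0.023, 0]
    - [1, 0.02, 0, 0, 0]
    - [1, 0.02, 0, 0, 0]
    - [1, 0.0, 0, 0, 0]

```text
time_s: 3.95
tool_pos: [0.5511, 0.1402, 0.1705]
orientation: [0.662, 1.565, 0.653]
force: [0.3, -0.9, 0.8]
finger_gap: 0.088
```

Run:
```python
from h import *
st(); print(rel([.549,.139,.099]))
w=get_image("wrist"); save(w,"w3.png"); s=get_image("scene"); save(s,"s3.png",(320,160,440,260),6)
print(np.round(tri([(s,(387,232.4)),(w,(285.2,275.6))]),4))
```

```text
t 3.95 pos [0.5511 0.1402 0.1705] F [ 0.3  -0.87  0.79] M [-0.02  0.02 -0.05] gap 0.088 q [-0.486  0.364  0.196  1.812 -0.087  0.968  1.309]
[[ 0.0049  0.0084  1.    ]
 [ 0.0038  1.     -0.0084]
 [-1.      0.0038  0.0049]]
[ 0.0715 -0.0015 -0.0025]
[0.5726 0.1302 0.1511]
```

View pics/w3.png

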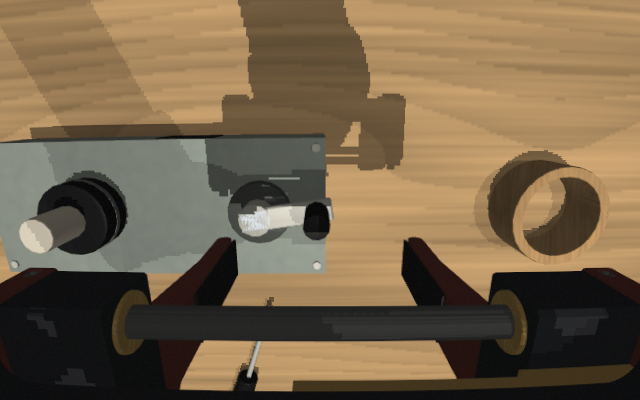

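View pics/s3.png

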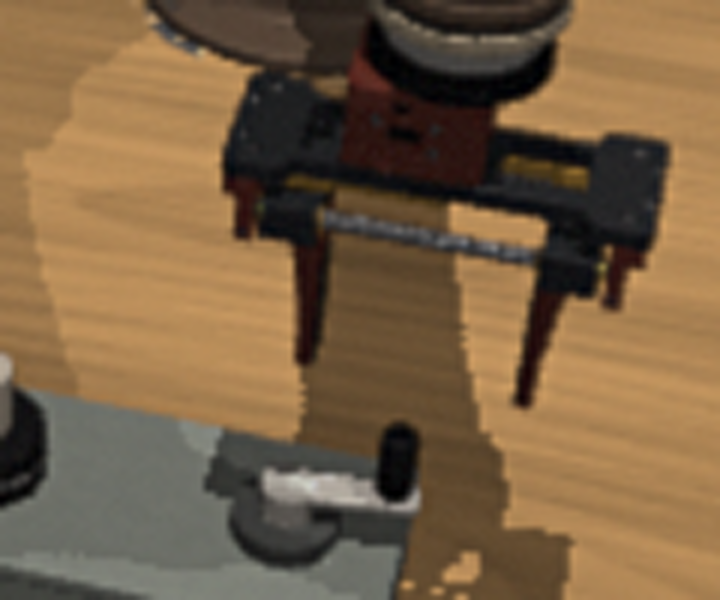

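Run:
```python
from h import *
w=get_image("wrist")
s=get_image("scene"); save(w,"w3b.png",(0,120,400,280),2)
print([(round(d["p"],2),np.round(d["at"],1).tolist()) for d in cut_out(w,"crank_knob")])
m=cut_out(w,"crank_knob")[0]["mask"]; r,c=np.nonzero(m); print(c.min(),c.max(),r.min(),r.max())
print(np.round(at_z(w,(316.5,226),.13),4),np.round(at_z(w,(c.mean(),r.mean()),.113),4),np.round(at_z(s,(387,232.4),.13),4))
print("grip",np.round(at_z(w,(37,235.5),.126),4))
print("corn",np.round(at_z(w,(325,135.5),.06),4),np.round(at_z(w,(325,272),.06),4))
```

```text
[(0.83, [316.5, 220.8]), (0.5, [166.2, 187.4])]
302 330 199 236
[0.5502 0.139  0.13  ] [0.5504 0.1386 0.113 ] [0.5516 0.1393 0.13  ]
grip [ 0.5574 -0.0556  0.126 ]
corn [0.4968 0.1463 0.06  ] [0.6186 0.1459 0.06  ]
```

View pics/w3b.png

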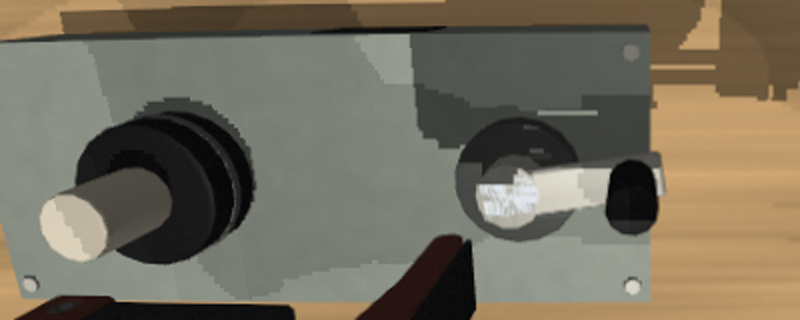

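Emit:
carry_out:
  moves:
    - [1, 0.024, -0.0015, -0.001, 0]
    - [1, 0.024, 0, 0, 0]
    - [1, 0.024, 0, 0, 0]
    - [1, 0.0, 0, 0, 0]

```text
time_s: 4.75
tool_pos: [0.554, 0.1405, 0.1024]
orientation: [0.509, 1.554, 0.501]
force: [-0.2, -0.4, 1.2]
finger_gap: 0.0876
```

Run:
```python
from h import *
st(); print(rel([.5503,.1388,.0985]))
w=get_image("wrist"); save(w,"w4.png")
```

```text
t 4.75 pos [0.554  0.1405 0.1024] F [-0.23 -0.37  1.22] M [-0.01  0.04 -0.01] gap 0.0876 q [-0.47   0.446  0.181  1.875 -0.111  0.814  1.332]
[[ 0.0144  0.0071  0.9999]
 [ 0.0079  0.9999 -0.0072]
 [-0.9999  0.008   0.0144]]
[ 0.0038 -0.0018 -0.0037]
```

View pics/w4.png

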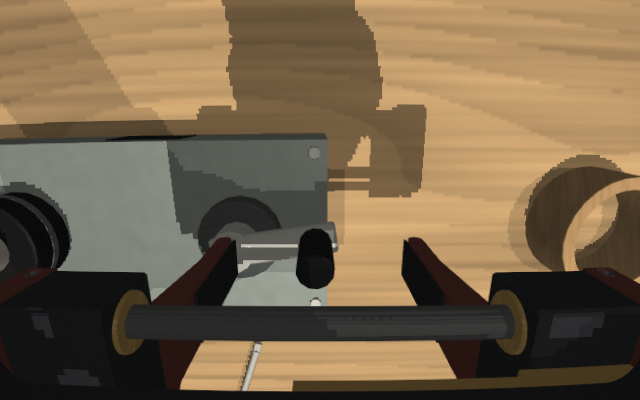

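Emit:
carry_out:
  moves:
    - [1, 0.004, -0.002, -0.004, 0]
    - [1, 0, 0, 0, 0]
    - [-1, 0, 0, 0, 0]
    - [-1, 0, 0, 0, 0]
    - [-1, 0, 0, 0, 0]
    - [-1, 0, 0, 0, 0]

```text
time_s: 5.55
tool_pos: [0.5526, 0.1393, 0.1029]
orientation: [0.466, 1.547, 0.459]
force: [-0.2, 0.1, 0.2]
finger_gap: 0.0513
```

Run:
```python
from h import *
st()
w=get_image("wrist"); save(w,"w5.png",(160,160,480,400),2)
```

```text
t 5.55 pos [0.5526 0.1393 0.1029] F [-0.17  0.06  0.15] M [ 0.03  0.01 -0.03] gap 0.0513 q [-0.469  0.439  0.18   1.885 -0.111  0.803  1.334]
[[ 0.0214  0.0074  0.9997]
 [ 0.0106  0.9999 -0.0076]
 [-0.9997  0.0107  0.0213]]
```

View pics/w5.png

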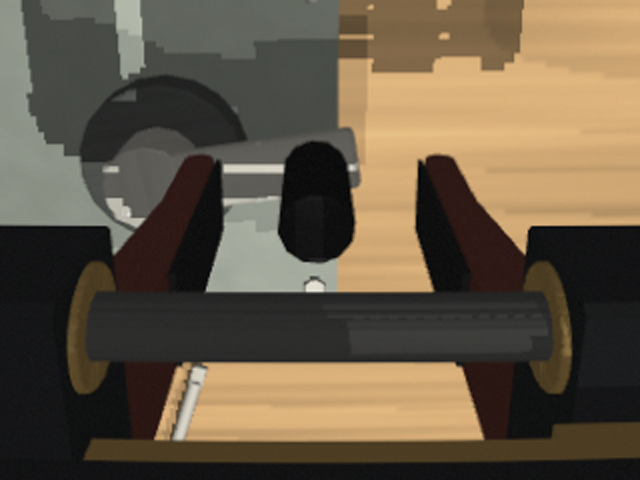

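Emit:
carry_out:
  moves:
    - [-1, 0.002, 0, -0.002, 0]
    - [-1, 0, 0, 0, 0]
    - [-1, 0, 0, 0, 0]
    - [-1, 0, 0, 0, 0]
    - [-1, 0, 0, 0, 0]

```text
time_s: 6.22
tool_pos: [0.5504, 0.1386, 0.1005]
orientation: [0.436, 1.548, 0.428]
force: [-0.9, -0.7, -0.1]
finger_gap: 0.0175
```

Run:
```python
from h import *
st()
w=get_image("wrist"); save(w,"w6.png",(160,160,480,400),2)
```

```text
t 6.225 pos [0.5504 0.1386 0.1005] F [-0.85 -0.7  -0.06] M [-0.13  0.06  0.03] gap 0.0175 q [-0.469  0.439  0.18   1.892 -0.111  0.797  1.333]
[[ 0.021   0.0076  0.9998]
 [ 0.0096  0.9999 -0.0078]
 [-0.9997  0.0097  0.0209]]
```

View pics/w6.png

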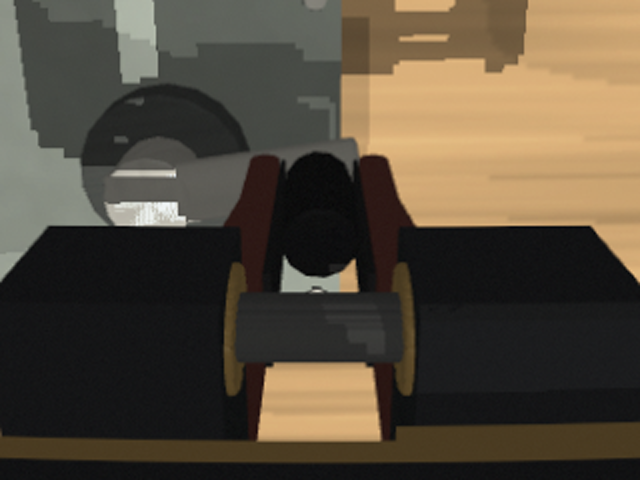

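Emit:
carry_out:
  moves:
    - [-1, 0, 0.0004, 0.005, 0]
    - [-1, 0, -0.0001, 0.005, 0]
    - [-1, 0, -0.0006, 0.005, 0]
    - [-1, 0, -0.0011, 0.0049, 0]
    - [-1, 0, -0.0016, 0.0047, 0]
    - [-1, 0, -0.0021, 0.0045, 0]

```text
time_s: 7.02
tool_pos: [0.5598, 0.1389, 0.1002]
orientation: [2.556, 1.548, 2.555]
force: [-12.0, 3.8, 10.5]
finger_gap: 0.0177
```

```bash
cat >> h.py <<'E'
def crank(c=(.557,.0912)):
    st(); p,R,s=tool(); v=p[:2]-np.array(c); a=np.arctan2(v[0],v[1]); F=np.array(s["force"][:2])
    t=np.array([np.cos(a),-np.sin(a)]); r=np.array([np.sin(a),np.cos(a)])
    print("a",round(np.degrees(a),1),"r",round(np.linalg.norm(v),4),"drag",round(-F@t,2),"radialF",round(F@r,2))
def plan(n,step,c=(.557,.0912),rad=.048,gain=1.0):
    p,R,s=tool(); v=p[:2]-np.array(c); a=np.arctan2(v[0],v[1]); cur=p[:2]
    for i in range(n):
        a2=a+np.radians(step)*(i+1); q=np.array(c)+rad*np.array([np.sin(a2),np.cos(a2)])
        d=R.T@np.array([*(q-cur)*gain,0]); cur=q; print(np.round(d,4).tolist())
E
python3 -c "
from h import *
crank()"
```

```text
t 7.025 pos [0.5598 0.1389 0.1002] F [-12.     3.85  10.45] M [0.73 2.53 0.05] gap 0.0177 q [-0.446  0.473  0.173  1.836 -0.127  0.858  1.363]
[[-1.870e-02  6.000e-04  9.998e-01]
 [ 1.240e-02  9.999e-01 -4.000e-04]
 [-9.997e-01  1.240e-02 -1.870e-02]]
a 3.4 r 0.0478 drag 12.2 radialF 3.13
```

Emit:
carry_out:
  moves:
    - [-1, 0, -0.0025, 0.0141, 0]
    - [-1, 0, -0.0056, 0.0132, 0]
    - [-1, 0, -0.0084, 0.0116, 0]

```text
time_s: 7.4
tool_pos: [0.5839, 0.1313, 0.0997]
orientation: [2.745, 1.518, 2.753]
force: [-17.6, 9.3, 16.7]
finger_gap: 0.0176
```

```bash
python3 -c "
from h import *
crank()"
```

```text
t 7.4 pos [0.5839 0.1313 0.0997] F [-17.61   9.33  16.74] M [ 1.84  3.62 -0.04] gap 0.0176 q [-0.404  0.52   0.167  1.756 -0.144  0.919  1.413]
[[-0.0485 -0.0081  0.9988]
 [ 0.0198  0.9998  0.0091]
 [-0.9986  0.0202 -0.0483]]
a 33.9 r 0.0483 drag 19.82 radialF -2.07
```

```bash
cat >> h.py <<'E'
def plan2(n,step,lag=.0035,up=0.0,c=(.557,.0912),rad=.048,rpull=0):
    p,R,s=tool(); v=p[:2]-np.array(c); a=np.arctan2(v[0],v[1]); r0=np.linalg.norm(v)
    for i in range(n):
        am=a+np.radians(step)*(i+.5)
        t=np.array([np.cos(am),-np.sin(am),0]); rr=np.array([np.sin(am),np.cos(am),0])
        d=t*(2*rad*np.sin(np.radians(step)/2)+lag)+rr*rpull; d[2]=up
        print(np.round(R.T@d,4).tolist())
E
python3 -c "
from h import *
plan2(4,13,up=.001)"
```

```text
[-0.0017, -0.0094, 0.0108]
[-0.0016, -0.0116, 0.0084]
[-0.0015, -0.0132, 0.0056]
[-0.0014, -0.0141, 0.0025]
```

Emit:
carry_out:
  moves:
    - [-1, -0.0017, -0.0094, 0.0108, 0]
    - [-1, -0.0016, -0.0116, 0.0084, 0]
    - [-1, -0.0015, -0.0132, 0.0056, 0]
    - [-1, -0.0014, -0.0141, 0.0025, 0]

```text
time_s: 7.9
tool_pos: [0.6007, 0.1116, 0.1003]
orientation: [2.518, 1.485, 2.549]
force: [4.9, 21.7, -9.4]
finger_gap: 0.0174
```

```bash
python3 -c "
from h import *
crank()
plan2(4,13,up=.001)"
```

```text
t 7.9 pos [0.6007 0.1116 0.1003] F [ 4.91 21.68 -9.4 ] M [ 3.89 -1.42 -0.42] gap 0.0174 q [-0.333  0.549  0.151  1.704 -0.171  0.961  1.502]
[[-0.071  -0.0286  0.9971]
 [ 0.0478  0.9983  0.0321]
 [-0.9963  0.05   -0.0695]]
a 65.0 r 0.0483 drag 17.57 radialF 13.62
[-0.002, -0.0137, 0.004]
[-0.0018, -0.0143, 0.0008]
[-0.0015, -0.0141, -0.0024]
[-0.0013, -0.0132, -0.0055]
```

```bash
python3 -c "
from h import *
plan2(3,20,lag=.008,up=0.0005)"
```

```text
[-0.0021, -0.0239, 0.0056]
[-0.0015, -0.0244, -0.003]
[-0.0008, -0.022, -0.0111]
```

Emit:
carry_out:
  moves:
    - [-1, -0.002, -0.024, 0.006, 0]
    - [-1, -0.0015, -0.0244, -0.0025, 0]
    - [-1, -0.0008, -0.0225, -0.01, 0]

```text
time_s: 8.28
tool_pos: [0.5998, 0.0691, 0.1004]
orientation: [2.227, 1.47, 2.28]
force: [12.8, 18.7, -11.2]
finger_gap: 0.0181
```

```bash
python3 -c "
from h import *
crank()
plan2(3,20,lag=.008,up=0.000)"
```

```text
t 8.275 pos [0.5998 0.0691 0.1004] F [ 12.75  18.7  -11.15] M [ 3.2  -3.18 -0.57] gap 0.0181 q [-0.244  0.536  0.139  1.727 -0.191  0.948  1.618]
[[-0.0657 -0.0505  0.9966]
 [ 0.0765  0.9955  0.0555]
 [-0.9949  0.0799 -0.0615]]
a 117.3 r 0.0481 drag 22.46 radialF 2.75
[-0.0005, -0.0188, -0.016]
[0.0003, -0.0122, -0.0214]
[0.0012, -0.0042, -0.0243]
```

Emit:
carry_out:
  moves:
    - [-1, 0.0005, -0.0188, -0.016, 0]
    - [-1, 0.001, -0.012, -0.0215, 0]
    - [-1, 0.0017, -0.004, -0.0243, 0]

```text
time_s: 8.65
tool_pos: [0.5602, 0.0439, 0.1006]
orientation: [1.76, 1.478, 1.823]
force: [20.8, 6.3, -13.5]
finger_gap: 0.0185
```

```bash
python3 -c "
from h import *
crank()
plan2(3,20,lag=.008,up=0.000)"
```

```text
t 8.65 pos [0.5602 0.0439 0.1006] F [ 20.77   6.29 -13.49] M [ 0.29 -4.82 -0.53] gap 0.0185 q [-0.205  0.452  0.13   1.868 -0.198  0.849  1.679]
[[-0.0231 -0.0617  0.9978]
 [ 0.0895  0.994   0.0635]
 [-0.9957  0.0908 -0.0174]]
a 176.2 r 0.0474 drag 21.15 radialF -4.89
[0.0008, 0.0041, -0.0243]
[0.0015, 0.0122, -0.0214]
[0.002, 0.0187, -0.0159]
```

Emit:
carry_out:
  moves:
    - [-1, 0.0013, 0.004, -0.0243, 0]
    - [-1, 0.002, 0.012, -0.0215, 0]
    - [-1, 0.0025, 0.0187, -0.016, 0]

```text
time_s: 9.02
tool_pos: [0.5167, 0.0657, 0.101]
orientation: [1.258, 1.489, 1.312]
force: [17.2, -17.4, -7.7]
finger_gap: 0.0184
```

```bash
python3 -c "
from h import *
crank()
plan2(3,20,lag=.008,up=0.000)"
```

```text
t 9.025 pos [0.5167 0.0657 0.101 ] F [ 17.22 -17.44  -7.72] M [-4.65 -3.63 -0.39] gap 0.0184 q [-0.271  0.367  0.128  2.006 -0.179  0.746  1.602]
[[ 0.021  -0.055   0.9983]
 [ 0.0794  0.9954  0.0532]
 [-0.9966  0.0781  0.0253]]
a -122.3 r 0.0477 drag 23.95 radialF -5.23
[0.0016, 0.0232, -0.0081]
[0.0019, 0.0246, 0.0003]
[0.002, 0.023, 0.0087]
```

Emit:
carry_out:
  moves:
    - [-1, 0.002, 0.0232, -0.008, 0]
    - [-1, 0.0023, 0.0245, 0.0005, 0]
    - [-1, 0.0023, 0.023, 0.0085, 0]

```text
time_s: 9.4
tool_pos: [0.5157, 0.1157, 0.1003]
orientation: [1.146, 1.509, 1.184]
force: [-8.4, -21.5, 20.7]
finger_gap: 0.0177
```

```bash
python3 -c "
from h import *
crank()
plan2(3,20,lag=.008,up=0.000)"
```

```text
t 9.4 pos [0.5157 0.1157 0.1003] F [ -8.4  -21.48  20.65] M [-5.28  1.86  0.03] gap 0.0177 q [-0.386  0.375  0.132  1.993 -0.144  0.744  1.45 ]
[[ 0.0233 -0.0382  0.999 ]
 [ 0.0571  0.9977  0.0368]
 [-0.9981  0.0562  0.0254]]
a -59.3 r 0.048 drag 22.76 radialF -3.76
[0.0014, 0.018, 0.0168]
[0.0012, 0.0112, 0.0219]
[0.0008, 0.003, 0.0245]
```

Emit:
carry_out:
  moves:
    - [-1, 0.0005, 0.018, 0.0168, 0]
    - [-1, 0.0003, 0.0112, 0.022, 0]
    - [-1, 0, 0.003, 0.0245, 0]

```text
time_s: 9.78
tool_pos: [0.5612, 0.1395, 0.1]
orientation: [1.861, 1.527, 1.895]
force: [-22.2, -8.8, 25.3]
finger_gap: 0.0179
```

```bash
python3 -c "
from h import *
crank()
plan2(3,20,lag=.008,up=0.000)"
```

```text
t 9.775 pos [0.5612 0.1395 0.1   ] F [-22.19  -8.75  25.32] M [-2.42  5.03  0.24] gap 0.0179 q [-0.405  0.468  0.138  1.84  -0.142  0.844  1.418]
[[-0.0138 -0.0337  0.9993]
 [ 0.0412  0.9986  0.0343]
 [-0.9991  0.0416 -0.0124]]
a 5.0 r 0.0485 drag 21.33 radialF -10.66
[-0.0006, -0.0072, 0.0236]
[-0.0009, -0.0148, 0.0197]
[-0.001, -0.0207, 0.0134]
```

Emit:
carry_out:
  moves:
    - [-1, -0.0015, -0.007, 0.0236, 0]
    - [-1, -0.0018, -0.0148, 0.0197, 0]
    - [-1, -0.0018, -0.0207, 0.0134, 0]

```text
time_s: 10.15
tool_pos: [0.6004, 0.1124, 0.1003]
orientation: [2.34, 1.494, 2.388]
force: [-18.7, 16.6, 13.6]
finger_gap: 0.018
```

```bash
python3 -c "
from h import *
crank()
plan2(3,20,lag=.008,up=0.000)"
```

```text
t 10.15 pos [0.6004 0.1124 0.1003] F [-18.69  16.57  13.63] M [ 3.24  4.16 -0.01] gap 0.018 q [-0.323  0.539  0.134  1.719 -0.163  0.938  1.512]
[[-0.0558 -0.0461  0.9974]
 [ 0.0524  0.9974  0.049 ]
 [-0.9971  0.055  -0.0533]]
a 63.9 r 0.0483 drag 23.1 radialF -9.51
[-0.0016, -0.024, 0.0056]
[-0.0012, -0.0245, -0.0029]
[-0.0006, -0.022, -0.0111]
```

Emit:
carry_out:
  moves:
    - [-1, -0.002, -0.024, 0.0056, 0]
    - [-1, -0.0015, -0.0245, -0.003, 0]
    - [-1, -0.0006, -0.022, -0.011, 0]

```text
time_s: 10.52
tool_pos: [0.5981, 0.0677, 0.1008]
orientation: [2.079, 1.475, 2.147]
force: [12.8, 18.2, -9.1]
finger_gap: 0.0175
```

```bash
python3 -c "
from h import *
crank()
plan2(3,20,lag=.008,up=0.000)"
```

```text
t 10.525 pos [0.5981 0.0677 0.1008] F [12.76 18.17 -9.07] M [ 2.97 -3.03 -0.49] gap 0.0175 q [-0.23   0.524  0.122  1.743 -0.184  0.928  1.63 ]
[[-0.0519 -0.0658  0.9965]
 [ 0.0799  0.9944  0.0698]
 [-0.9955  0.0832 -0.0464]]
a 119.8 r 0.0473 drag 22.11 radialF 2.05
[-0.0007, -0.0178, -0.0171]
[0.0001, -0.0109, -0.0221]
[0.0009, -0.0027, -0.0245]
```

Emit:
carry_out:
  moves:
    - [-1, 0.0003, -0.0178, -0.017, 0]
    - [-1, 0.0008, -0.011, -0.022, 0]
    - [-1, 0.0015, -0.0027, -0.0245, 0]

```text
time_s: 10.9
tool_pos: [0.5417, 0.0454, 0.1008]
orientation: [1.898, 1.467, 1.976]
force: [9.1, 29.3, -5.2]
finger_gap: 0.0184
```

```bash
python3 -c "
from h import *
crank()
plan2(3,20,lag=.008,up=0.000)"
```

```text
t 10.9 pos [0.5417 0.0454 0.1008] F [ 9.06 29.27 -5.17] M [ 5.7  -2.3  -0.45] gap 0.0184 q [-0.193  0.435  0.111  1.897 -0.193  0.854  1.687]
[[-0.0408 -0.0755  0.9963]
 [ 0.0952  0.9923  0.0791]
 [-0.9946  0.0981 -0.0333]]
a -161.5 r 0.0483 drag -0.68 radialF -30.64
[0.002, 0.0133, -0.0207]
[0.0024, 0.0196, -0.0148]
[0.0026, 0.0235, -0.0072]
```

Emit:
carry_out:
  moves:
    - [-1, 0, 0, 0, 0]
    - [-1, 0, 0, 0, 0]

```text
time_s: 11.15
tool_pos: [0.5407, 0.0467, 0.1008]
orientation: [1.898, 1.466, 1.979]
force: [-0.1, -1.4, -1.4]
finger_gap: 0.0186
```

```bash
python3 -c "
from h import *
crank()
plan2(2,4,lag=.00,up=0.000)"
```

```text
t 11.15 pos [0.5407 0.0467 0.1008] F [-0.07 -1.37 -1.39] M [-1.03 -0.18 -0.04] gap 0.0186 q [-0.194  0.433  0.11   1.899 -0.193  0.853  1.688]
[[-0.0413 -0.0784  0.9961]
 [ 0.0956  0.992   0.0821]
 [-0.9946  0.0986 -0.0335]]
a -159.8 r 0.0474 drag 0.41 radialF 1.31
[0.0002, 0.0015, -0.003]
[0.0003, 0.0017, -0.0029]
```

Emit:
carry_out:
  moves:
    - [-1, 0.0002, 0.0015, -0.003, 0]
    - [-1, 0.0003, 0.0017, -0.003, 0]

```text
time_s: 11.4
tool_pos: [0.5355, 0.0488, 0.1008]
orientation: [1.889, 1.468, 1.968]
force: [1.2, 1.4, -0.1]
finger_gap: 0.0184
```

```bash
python3 -c "
from h import *
crank()"
```

```text
t 11.4 pos [0.5355 0.0488 0.1008] F [ 1.19  1.4  -0.14] M [-0.6  -0.24 -0.04] gap 0.0184 q [-0.2    0.425  0.109  1.912 -0.192  0.846  1.681]
[[-0.0399 -0.0773  0.9962]
 [ 0.0949  0.9922  0.0808]
 [-0.9947  0.0978 -0.0322]]
a -153.1 r 0.0476 drag 0.43 radialF -1.78
```

Emit:
carry_out:
  moves:
    - [-0.1, 0, 0, 0, 0]
    - [-0.1, 0, 0, 0, 0]
    - [-0.1, 0, 0, 0, 0]
    - [-0.1, -0.02, 0.002, -0.0007, 0]
    - [-0.1, -0.03, 0.003, -0.001, 0]
    - [-0.1, -0.03, 0.003, -0.001, 0]

```text
time_s: 12.15
tool_pos: [0.5334, 0.0485, 0.1807]
orientation: [1.949, 1.465, 2.026]
force: [0.0, 0.1, -0.7]
finger_gap: 0.0397
```

```bash
python3 -c "
from h import *
crank()
w=get_image('wrist');save(w,'w7.png')"
```

```text
t 12.15 pos [0.5334 0.0485 0.1807] F [ 0.02  0.12 -0.75] M [-0.03 -0.05  0.01] gap 0.0397 q [-0.216  0.327  0.128  1.839 -0.164  1.022  1.643]
[[-0.0464 -0.0753  0.9961]
 [ 0.0947  0.9923  0.0794]
 [-0.9944  0.098  -0.0389]]
a -151.0 r 0.0488 drag -0.04 radialF -0.11
```

View pics/w7.png

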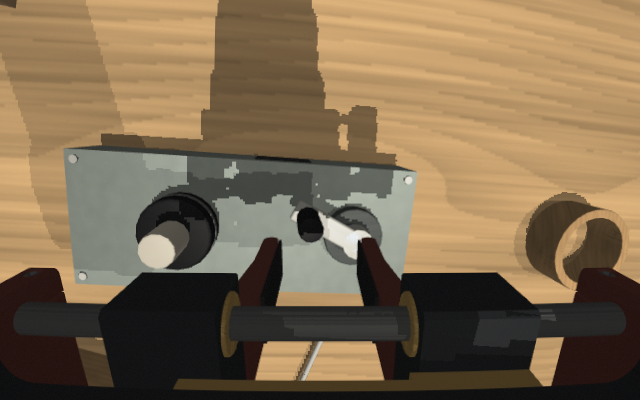

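```bash
python3 -c "
from h import *
w=get_image('wrist');save(w,'w8.png',(60,140,260,300),4)
print(np.round(at_z(w,(156.5,251.5),.126),4))
print(rel([.557,-.0555,.20]))
p,R,s=tool();u=R.T@[0,0,1];print(u,np.degrees(np.arctan2(-u[1],u[2])),np.degrees(np.arctan2(u[1],-u[2])))
"
```

```text
[ 0.5601 -0.057   0.126 ]
[-0.0277 -0.1033  0.0127]
[-0.99459347  0.09844999 -0.03303672] -108.55013326687619 71.44986673312383
```

View pics/w8.png

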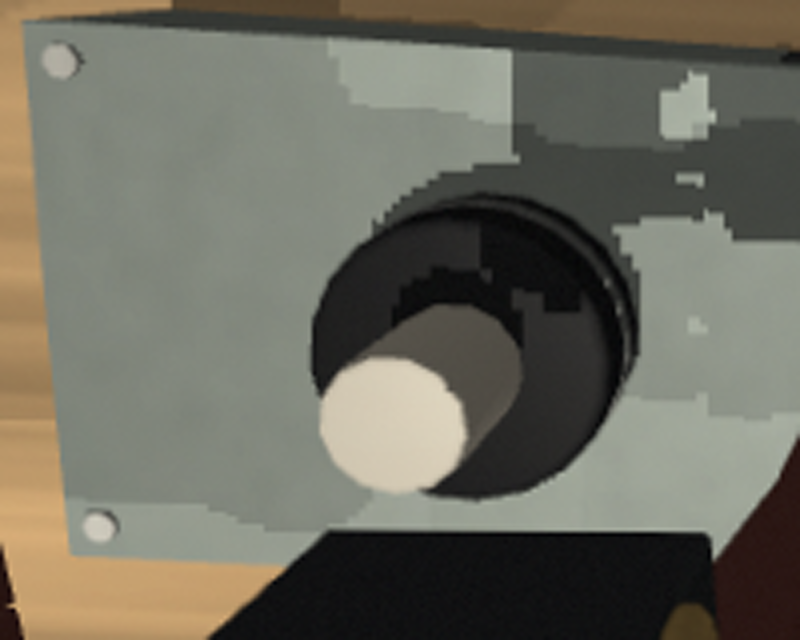

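Emit:
carry_out:
  moves:
    - [0.2, -0.009, -0.035, 0.004, 0]
    - [0.2, -0.009, -0.035, 0.004, 0]
    - [0.2, -0.009, -0.034, 0.004, 0]
    - [0.2, 0, 0, 0, 0.178]
    - [0.2, 0, 0, 0, 0.178]
    - [0.2, 0, 0, 0, 0.178]
    - [0.2, 0, 0, 0, 0.178]
    - [0.2, 0, 0, 0, 0.178]
    - [0.2, 0, 0, 0, 0.178]
    - [0.2, 0, 0, 0, 0.178]
    - [0.2, 0, 0, 0, 0]

```text
time_s: 13.62
tool_pos: [0.5531, -0.0599, 0.1903]
orientation: [-3.015, 1.463, 2.06]
force: [-0.6, 0.2, -0.6]
finger_gap: 0.0528
```

```bash
python3 -c "
from h import *
st()
w=get_image('wrist');save(w,'w9.png')
s=get_image('scene');save(s,'s9.png',(220,120,420,270),4)
p,R,s=tool();u=R.T@[0,0,1];print(u)
print(rel([.557,-.0555,.15]))
"
```

```text
t 13.625 pos [ 0.5531 -0.0599  0.1903] F [-0.65  0.2  -0.56] M [-0.14  0.02  0.01] gap 0.0528 q [-0.253  0.382  0.437  1.775 -0.275  1.1    0.66 ]
[[-0.0508  0.9345  0.3524]
 [ 0.0953  0.3557 -0.9297]
 [-0.9941 -0.0136 -0.1072]]
[-0.99414255 -0.01304902 -0.10728617]
[0.0405 0.0057 0.0016]
```

View pics/w9.png

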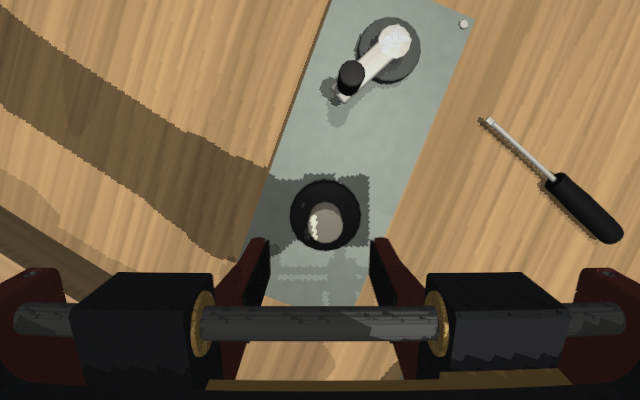

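View pics/s9.png

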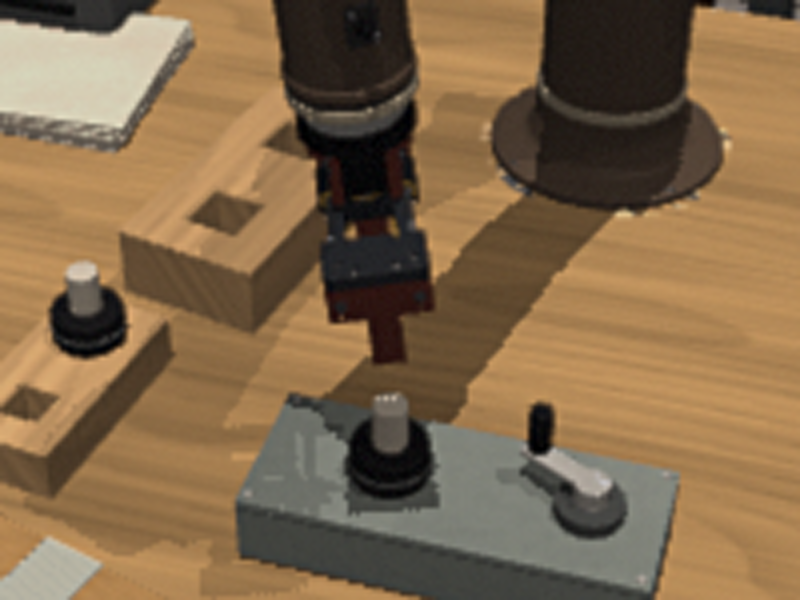

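```bash
python3 -c "
from h import *
w=get_image('wrist');save(w,'w10.png',(260,160,400,280),5)
for z in (.126,.09): print(proj(w,[[.557,-.0555,z]])-[260,160])
"
```

```text
[[66.28255671 65.41323774]]
[[65.90544835 56.18105525]]
```

View pics/w10.png

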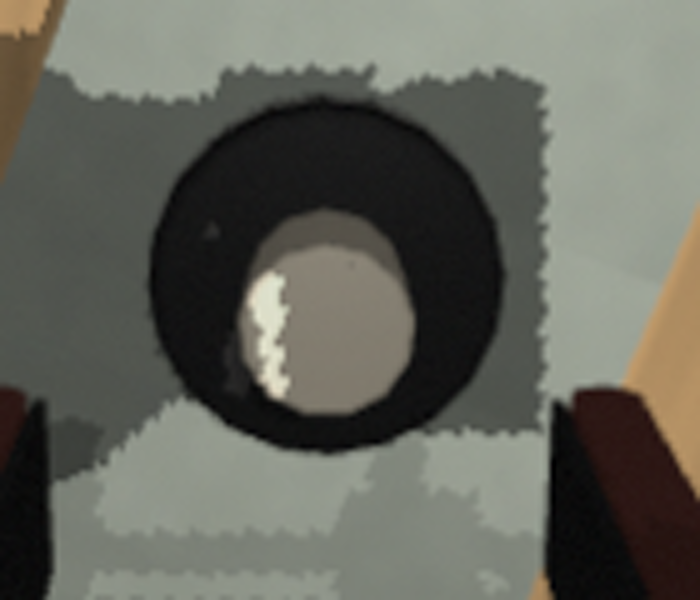

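```bash
python3 -c "
from h import *
print(rel([.556,-.0537,.145]),rel([.556,-.0537,.095]))
"
```

```text
[0.046  0.0053 0.0001] [0.0957 0.006  0.0054]
```

Emit:
carry_out:
  moves:
    - [0.2, 0.023, 0.003, 0, 0]
    - [0.2, 0.023, 0.0025, 0.0005, 0]
    - [0.2, 0.015, 0, 0.0015, 0]
    - [0.2, 0.015, 0, 0.0015, 0]
    - [0.2, 0.012, 0, 0.0013, 0]
    - [0.2, 0, 0, 0, 0]

```text
time_s: 14.52
tool_pos: [0.5566, -0.0547, 0.1001]
orientation: [-3.054, 1.463, 2.033]
force: [-0.5, -0.2, -0.4]
finger_gap: 0.0525
```

```bash
python3 -c "
from h import *
st()
print(rel([.556,-.0537,.095]))
w=get_image('wrist');save(w,'w11.png',(160,160,480,400),2)
"
```

```text
t 14.525 pos [ 0.5566 -0.0547  0.1001] F [-0.45 -0.21 -0.4 ] M [-0.1  -0.02 -0.01] gap 0.0525 q [-0.222  0.492  0.393  1.852 -0.343  0.92   0.73 ]
[[-0.0479  0.9302  0.3638]
 [ 0.096   0.3669 -0.9253]
 [-0.9942 -0.0094 -0.1069]]
[ 0.0052 -0.0002 -0.0006]
```

View pics/w11.png

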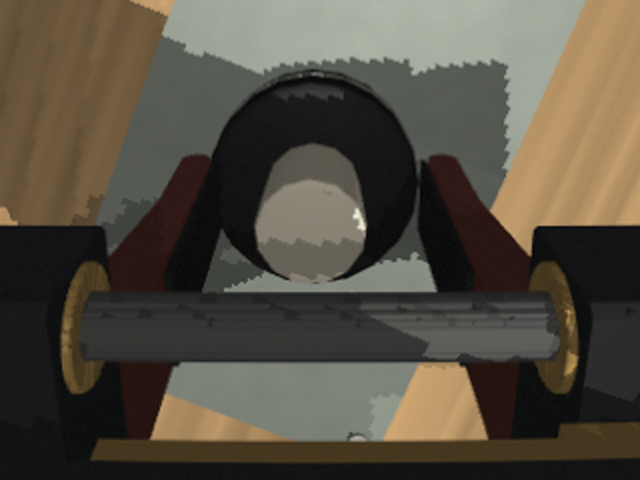

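Emit:
carry_out:
  moves:
    - [0.2, 0.004, 0, 0, 0]
    - [-1, 0, 0, 0, 0]
    - [-1, 0, 0, 0, 0]
    - [-1, 0, 0, 0, 0]
    - [-1, 0, 0, 0, 0]
    - [-1, 0, 0, 0, 0]

```text
time_s: 15.32
tool_pos: [0.5574, -0.0546, 0.0978]
orientation: [-3.077, 1.465, 2.01]
force: [-0.3, -0.3, -1.0]
finger_gap: 0.0254
```

```bash
python3 -c "
from h import *
st()
w=get_image('wrist');save(w,'w12.png',(160,120,480,360),2)
print(R.T@[0,0,.01]) if 0 else print(np.round(tool()[1].T@[0,0,.01],4))
"
```

```text
t 15.325 pos [ 0.5574 -0.0546  0.0978] F [-0.29 -0.3  -1.03] M [-0.19 -0.   -0.03] gap 0.0254 q [-0.221  0.495  0.391  1.855 -0.345  0.913  0.732]
[[-0.0451  0.9302  0.3642]
 [ 0.0959  0.3669 -0.9253]
 [-0.9944 -0.0068 -0.1057]]
[-0.0099 -0.0001 -0.0011]
```

View pics/w12.png

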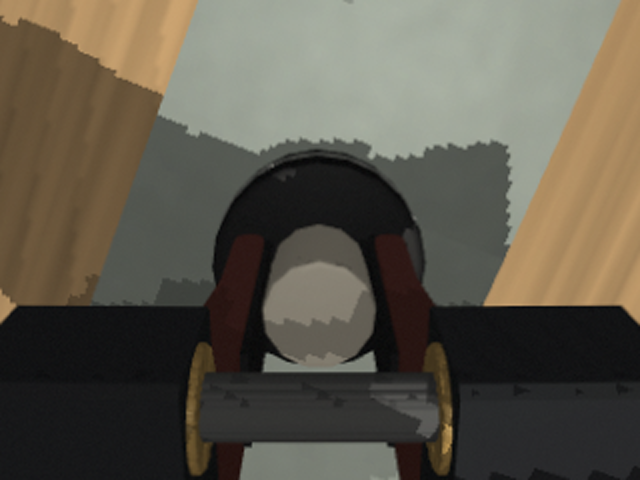

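Gripped (gap 25.4 mm). Lift slowly and feel for the lock.

Emit:
carry_out:
  moves:
    - [-1, -0.003, 0, -0.0003, 0]
    - [-1, -0.003, 0, -0.0003, 0]
    - [-1, -0.003, 0, -0.0003, 0]

```text
time_s: 15.75
tool_pos: [0.557, -0.0545, 0.1068]
orientation: [-3.066, 1.464, 2.022]
force: [0.9, 0.2, -3.6]
finger_gap: 0.0256
```

```bash
python3 -c "
from h import *
st()"
```

```text
t 15.75 pos [ 0.557  -0.0545  0.1068] F [ 0.95  0.25 -3.58] M [-0.16  0.02  0.04] gap 0.0256 q [-0.225  0.483  0.396  1.848 -0.337  0.932  0.725]
[[-0.0464  0.9302  0.3641]
 [ 0.0959  0.367  -0.9253]
 [-0.9943 -0.008  -0.1062]]
```

Emit:
carry_out:
  moves:
    - [-1, -0.01, 0, -0.001, 0]
    - [-1, -0.012, 0, -0.0013, 0]
    - [-1, -0.015, 0, -0.0016, 0]
    - [-1, -0.015, 0, -0.0016, 0]
    - [-1, -0.02, 0, -0.002, 0]
    - [-1, -0.02, 0, -0.002, 0]
    - [-1, 0, 0, 0, 0]

```text
time_s: 16.62
tool_pos: [0.5586, -0.0548, 0.2077]
orientation: [-3.098, 1.466, 1.989]
force: [-0.0, 0.3, -2.5]
finger_gap: 0.0251
```

```bash
python3 -c "
from h import *
st()
s=get_image('scene');save(s,'s13.png',(160,80,420,280),3)
t=get_image('top');save(t,'t13.png',(280,120,480,270),4)
"
```

```text
t 16.625 pos [ 0.5586 -0.0548  0.2077] F [-0.03  0.29 -2.53] M [-0.29  0.03 -0.01] gap 0.0251 q [-0.263  0.367  0.438  1.751 -0.267  1.128  0.653]
[[-0.0427  0.9303  0.3643]
 [ 0.0959  0.3667 -0.9254]
 [-0.9945 -0.0045 -0.1049]]
```

View pics/s13.png

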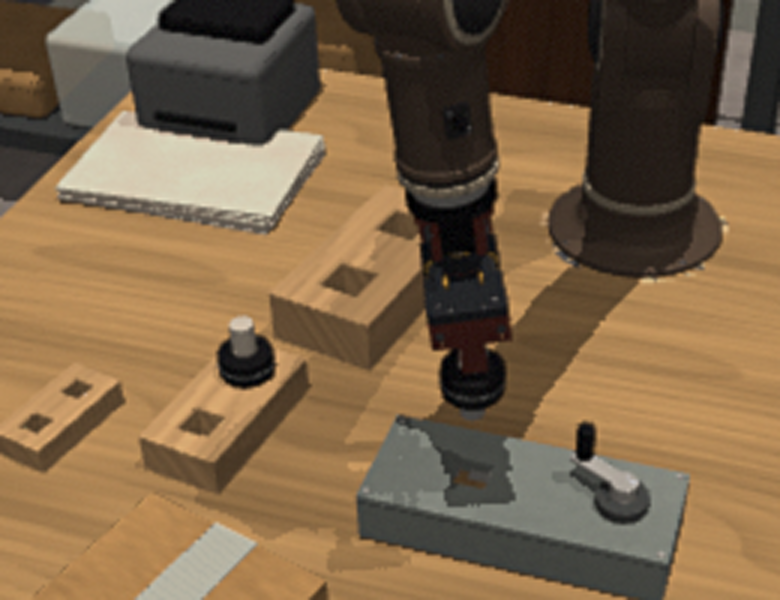

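View pics/t13.png

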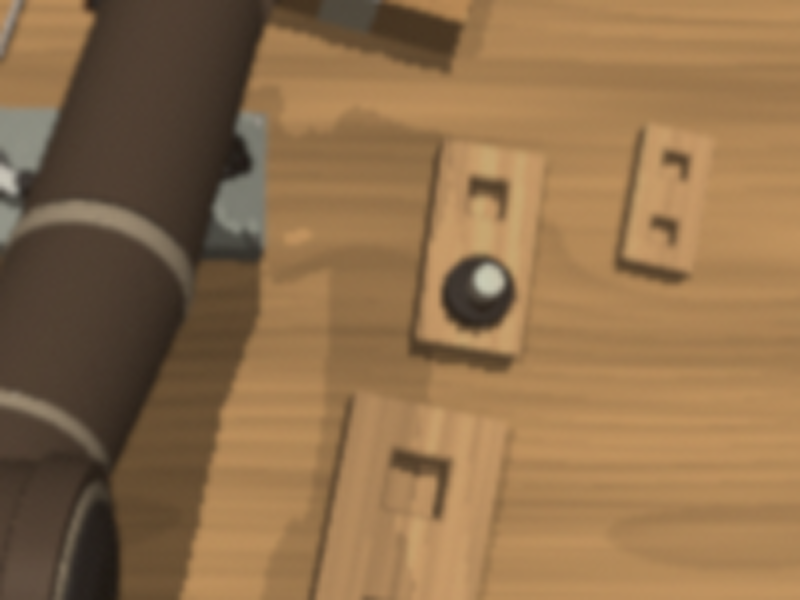

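Run:
```python
from h import *
s=get_image('scene');t=get_image('top')
print("hole",at_z(t,(401.9,170),.045),at_z(s,(227.3,220.7),.045))
print("spare",at_z(t,(402,190.2),.111),at_z(s,(240.7,188.3),.111))
print("corners top")
for c in [(440,142),(547,152),(516,358),(413,345)]: print(at_z(t,(280+c[0]/4,120+c[1]/4),.045))
print("corners scene")
for c in [(142,439),(218,467),(310,363)]: print(at_z(s,(160+c[0]/3,80+c[1]/3),.045))
```

```text
hole [ 0.5420349  -0.34926476  0.045     ] [ 0.54963292 -0.34611814  0.045     ]
spare [ 0.45665405 -0.33498493  0.111     ] [ 0.46497653 -0.33136119  0.111     ]
corners top
[ 0.59356174 -0.30843052  0.045     ]
[ 0.58639392 -0.40263658  0.045     ]
[ 0.40317557 -0.37107552  0.045     ]
[ 0.41303683 -0.28253382  0.045     ]
corners scene
[ 0.58986662 -0.39296373  0.045     ]
[ 0.60505451 -0.30255583  0.045     ]
[ 0.43008707 -0.27543476  0.045     ]
```

Run:
```python
from h import *
print(rel([.575,-.417,.207])/9)
```

```text
[-0.00418889 -0.01292222  0.03797778]
```

Emit:
carry_out:
  moves:
    - [-1, -0.004, -0.013, 0.038, 0]
    - [-1, -0.004, -0.013, 0.038, 0]
    - [-1, -0.004, -0.013, 0.038, 0]
    - [-1, -0.004, -0.013, 0.038, 0]
    - [-1, -0.004, -0.013, 0.038, 0]
    - [-1, -0.004, -0.013, 0.038, 0]
    - [-1, -0.004, -0.013, 0.038, 0]
    - [-1, -0.004, -0.013, 0.038, 0]
    - [-1, -0.004, -0.013, 0.03, 0]
    - [-1, 0, 0, 0, 0]

```text
time_s: 18.08
tool_pos: [0.569, -0.4167, 0.1919]
orientation: [-2.954, 1.449, 2.137]
force: [-0.0, 0.0, -2.9]
finger_gap: 0.0259
```

Run:
```python
from h import *
st()
w=get_image('wrist');save(w,'w14.png')
for z,X in [(.045,[.549,-.347])]: print(proj(w,[[*X,z]]))
```

```text
t 18.075 pos [ 0.569  -0.4167  0.1919] F [-0.05  0.03 -2.94] M [-0.19 -0.08 -0.05] gap 0.0259 q [ 0.306  0.685  0.495  1.313 -0.349  1.342  1.203]
[[-0.0653  0.9282  0.3664]
 [ 0.1026  0.3714 -0.9228]
 [-0.9926 -0.0226 -0.1195]]
[[329.55174753 135.97835   ]]
```

View pics/w14.png

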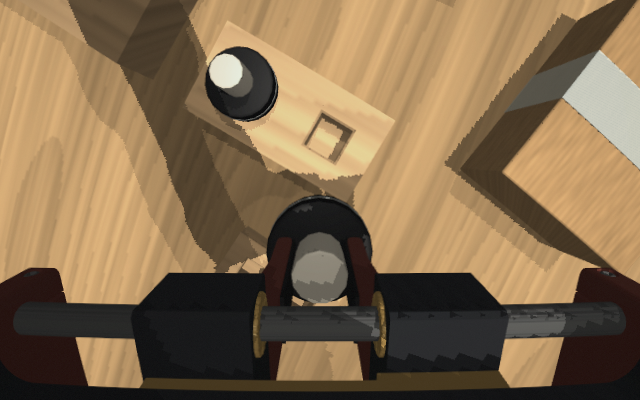

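Run:
```python
from h import *
w=get_image('wrist');save(w,'w15.png',(180,10,400,180),3.6); save(w,'w16.png',(250,180,390,310),5)
```

```text
(no output)
```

View pics/w15.png

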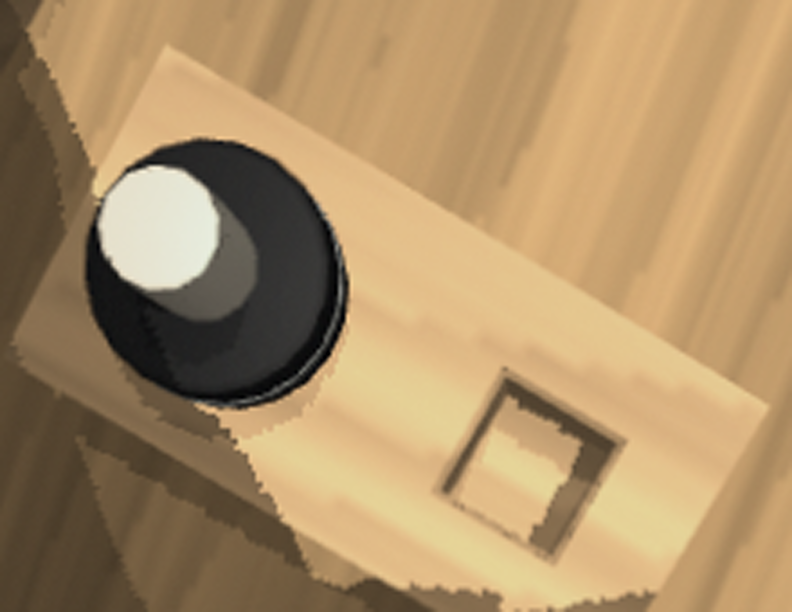

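View pics/w16.png

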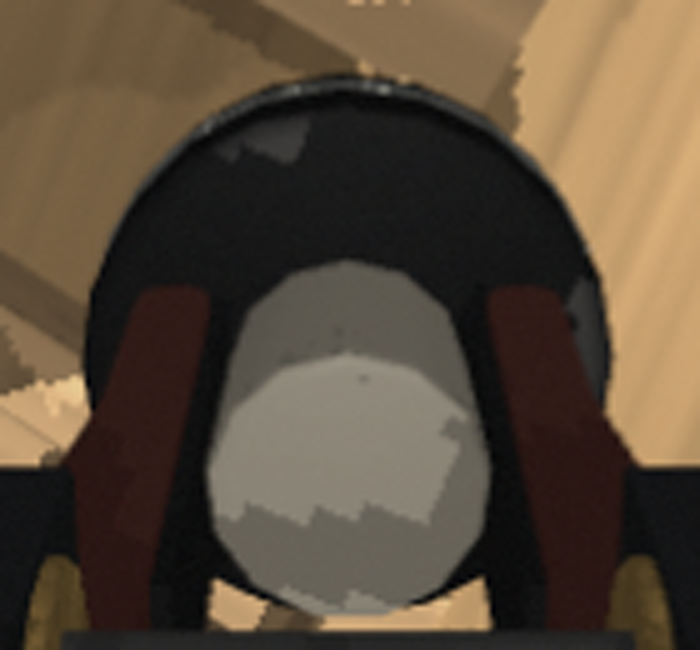

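Run:
```python
from h import *
w=get_image('wrist')
off=lambda x,y:(180+x/3.6-.4,10+y/3.6-.4)
h=at_z(w,off(530,466),.045);print("hole",h)
for c in [(505,370),(626,442),(553,562),(436,490)]: print(at_z(w,off(*c),.045))
sp=at_z(w,off(158,228),.111);print("spare",sp,np.linalg.norm(h[:2]-sp[:2]))
g=at_z(w,(319.8,276.3),tool()[0][2]+.0282);print("grip",g,"tool",tool()[0])
d=h-g;d[2]=0;p,R,s=tool();print("shift",d,np.round(R.T@d,4))
print("vert",np.round(R.T@[0,0,-1],4))
```

```text
hole [ 0.54920202 -0.3465868   0.045     ]
[ 0.53394795 -0.32629867  0.045     ]
[ 0.57003641 -0.3315125   0.045     ]
[ 0.56423743 -0.36740224  0.045     ]
[ 0.52868379 -0.36153343  0.045     ]
spare [ 0.46174112 -0.33392711  0.111     ] 0.08837237034381418
grip [ 0.57242743 -0.41299295  0.22079878] tool [ 0.57130007 -0.4121484   0.19259878]
shift [-0.02322542  0.06640615  0.        ] [ 0.0085  0.0035 -0.0698]
vert [0.9924 0.0198 0.1214]
```

Emit:
carry_out:
  moves:
    - [-1, 0.003, 0.001, -0.0235, 0]
    - [-1, 0.003, 0.001, -0.0235, 0]
    - [-1, 0.003, 0.001, -0.0235, 0]
    - [-1, 0.015, 0, 0.002, 0]
    - [-1, 0.015, 0, 0.002, 0]
    - [-1, 0, 0, 0, 0]
    - [-1, 0, 0, 0, 0]

```text
time_s: 19.1
tool_pos: [0.5492, -0.3362, 0.1591]
orientation: [-3.001, 1.444, 2.106]
force: [-0.5, 0.1, -2.8]
finger_gap: 0.0257
```

Run:
```python
from h import *
st(); print(rel([.549,-.3457,.122]))
w=get_image('wrist');save(w,'w17.png')
s=get_image('scene');save(s,'s17.png',(160,120,340,260),4.4)
st()
```

```text
t 19.1 pos [ 0.5492 -0.3362  0.1591] F [-0.45  0.13 -2.79] M [-0.24 -0.07  0.01] gap 0.0257 q [ 0.198  0.602  0.48   1.534 -0.339  1.201  1.159]
[[-0.0642  0.9227  0.3801]
 [ 0.1084  0.3851 -0.9165]
 [-0.992  -0.0176 -0.1248]]
[ 0.0358 -0.0032  0.0133]
t 19.2 pos [ 0.5491 -0.3362  0.1593] F [ 0.36 -0.53 -2.46] M [-0.22 -0.04 -0.01] gap 0.0256 q [ 0.198  0.602  0.48   1.534 -0.34   1.202  1.159]
[[-0.0641  0.9228  0.3799]
 [ 0.1086  0.3849 -0.9165]
 [-0.992  -0.0175 -0.1249]]
```

View pics/s17.png

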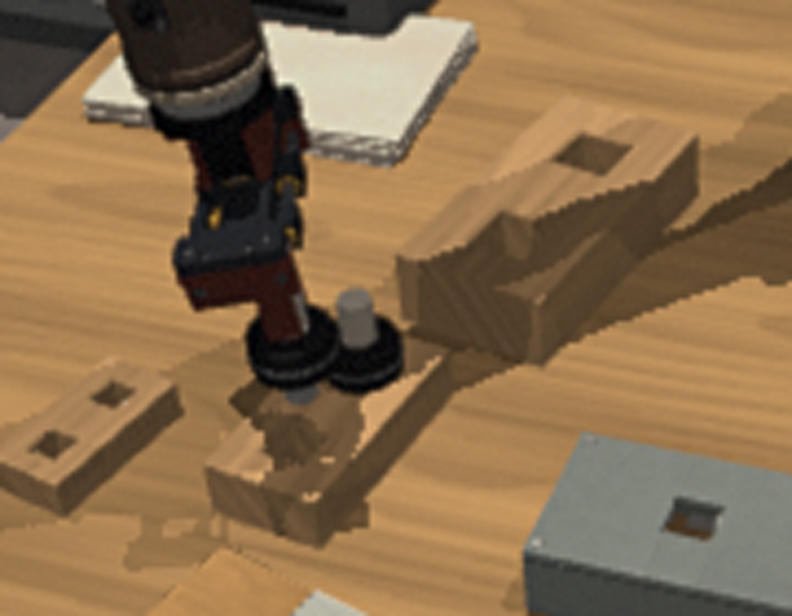

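View pics/w17.png

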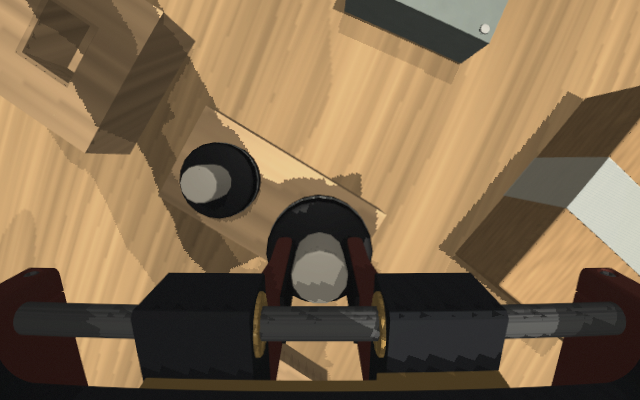

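Emit:
carry_out:
  moves:
    - [-1, 0.006, -0.0032, 0.01, 0]
    - [-1, 0.014, 0, 0.002, 0]
    - [-1, 0.014, 0, 0.0015, 0]
    - [-1, 0, 0, 0, 0]

```text
time_s: 19.7
tool_pos: [0.5486, -0.3478, 0.121]
orientation: [-2.998, 1.444, 2.107]
force: [-0.2, -0.8, -3.0]
finger_gap: 0.0255
```

Run:
```python
from h import *
st(); print(rel([.549,-.3457,.115]))
w=get_image('wrist');save(w,'w18.png')
g=at_z(w,(320,276),tool()[0][2]+.0282);print("grip",g)
s=get_image('scene');save(s,'s18.png',(180,150,300,250),6.5)
```

```text
t 19.7 pos [ 0.5486 -0.3478  0.121 ] F [-0.18 -0.76 -2.98] M [-0.26 -0.11  0.05] gap 0.0255 q [ 0.224  0.65   0.467  1.55  -0.36   1.143  1.19 ]
[[-0.0644  0.9233  0.3787]
 [ 0.1083  0.3837 -0.9171]
 [-0.992  -0.018  -0.1247]]
[ 0.0062  0.0013 -0.001 ]
grip [ 0.55031167 -0.34757088  0.14992842]
```

View pics/s18.png

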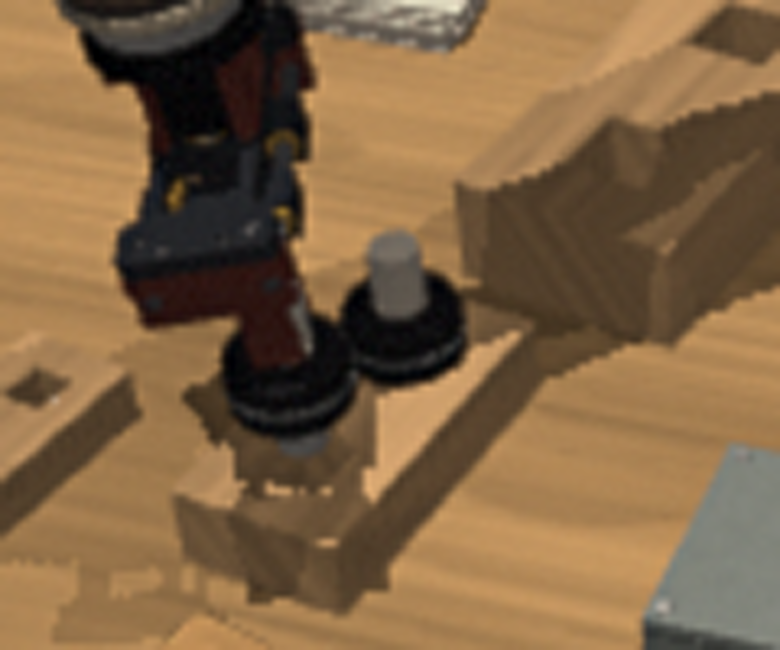

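Run:
```python
from h import *
s=get_image('scene')
for x,y in [(.5492,-.3478),(.5492,-.3466)]:
  for z in (.053,.083,.098,.113): print(z,(proj(s,[[x,y,z]])[0]-[180,150])*6.5)
print((proj(s,[[.5492,-.3466,.045]])[0]-[180,150])*6.5,(proj(s,[[.4617,-.3339,.111]])[0]-[180,150])*6.5)
```

```text
0.053 [302.35173016 445.7158777 ]
0.083 [293.81729146 397.74616646]
0.098 [289.45588822 373.22695583]
0.113 [285.02985113 348.34094133]
0.053 [304.68726591 446.20318335]
0.083 [296.18560423 398.23156153]
0.098 [291.8409326  373.71126907]
0.113 [287.43186218 348.82408374]
[306.91317451 458.76100635] [392.47564329 243.96263919]
```

Emit:
carry_out:
  moves:
    - [-1, 0.006, 0.0012, -0.001, 0]
    - [-1, 0.007, 0.0001, 0.0009, 0]
    - [-1, 0.007, 0.0001, 0.0009, 0]
    - [-1, 0.007, 0.0001, 0.0009, 0]
    - [-1, 0, 0, 0, 0]

```text
time_s: 20.48
tool_pos: [0.5506, -0.346, 0.0948]
orientation: [-3.018, 1.448, 2.089]
force: [0.7, -0.5, -2.5]
finger_gap: 0.0255
```

Run:
```python
from h import *
st(); print(rel([.549,-.3457,.0828]))
```

```text
t 20.475 pos [ 0.5506 -0.346   0.0948] F [ 0.67 -0.47 -2.49] M [-0.21 -0.05  0.  ] gap 0.0255 q [ 0.228  0.676  0.455  1.571 -0.375  1.093  1.2  ]
[[-0.0607  0.9229  0.3802]
 [ 0.1065  0.3847 -0.9169]
 [-0.9925 -0.0152 -0.1217]]
[ 0.012  -0.0012  0.0006]
```

Emit:
carry_out:
  moves:
    - [-1, 0.003, -0.0005, 0, 0]
    - [-1, 0.003, -0.0003, 0.0003, 0]
    - [-1, 0.0025, 0, 0.0003, 0]
    - [-1, 0.001, 0, 0.0001, 0]

```text
time_s: 20.98
tool_pos: [0.5496, -0.3463, 0.085]
orientation: [-3.019, 1.449, 2.087]
force: [0.5, 0.4, -2.9]
finger_gap: 0.0257
```

Run:
```python
from h import *
st(); print(rel([.549,-.3457,.0828]))
```

```text
t 20.975 pos [ 0.5496 -0.3463  0.085 ] F [ 0.47  0.41 -2.9 ] M [-0.26 -0.   -0.06] gap 0.0257 q [ 0.231  0.685  0.451  1.58  -0.38   1.075  1.206]
[[-0.0602  0.923   0.38  ]
 [ 0.1061  0.3845 -0.917 ]
 [-0.9925 -0.0149 -0.1211]]
[ 0.0023 -0.0003 -0.0005]
```

Emit:
carry_out:
  moves:
    - [-1, 0.0015, 0, 0.0001, 0]
    - [-1, 0.0015, 0, 0.0001, 0]
    - [-1, 0.0015, 0, 0.0001, 0]

```text
time_s: 21.35
tool_pos: [0.5495, -0.3463, 0.083]
orientation: [-3.03, 1.449, 2.076]
force: [-3.4, 3.2, 11.1]
finger_gap: 0.0255
```

Run:
```python
from h import *
st(); print(rel([.549,-.3457,.0828]))
```

```text
t 21.35 pos [ 0.5495 -0.3463  0.083 ] F [-3.37  3.16 11.13] M [0.66 0.88 0.05] gap 0.0255 q [ 0.232  0.687  0.45   1.582 -0.382  1.071  1.208]
[[-0.059   0.9231  0.38  ]
 [ 0.1066  0.3843 -0.917 ]
 [-0.9926 -0.0136 -0.121 ]]
[ 0.0003 -0.0003 -0.0008]
```

Emit:
carry_out:
  moves:
    - [-1, 0, 0, 0, 0]
    - [0.1, 0, 0, 0, 0]
    - [0.1, 0, 0, 0, 0]
    - [0.1, 0, 0, 0, 0]

```text
time_s: 21.85
tool_pos: [0.5503, -0.3468, 0.084]
orientation: [-3.04, 1.451, 2.066]
force: [-0.2, -0.1, -0.3]
finger_gap: 0.0478
```

Run:
```python
from h import *
st(); print(np.round(tool()[1].T@[0,0,1],4))
w=get_image('wrist');save(w,'w19.png',(160,120,480,360),2)
```

```text
t 21.85 pos [ 0.5503 -0.3468  0.084 ] F [-0.23 -0.06 -0.26] M [-0.13 -0.05  0.08] gap 0.0478 q [ 0.232  0.686  0.45   1.581 -0.382  1.07   1.208]
[[-0.057   0.9231  0.3803]
 [ 0.1055  0.3844 -0.9171]
 [-0.9928 -0.0121 -0.1193]]
[-0.9928 -0.0121 -0.1193]
```

View pics/w19.png

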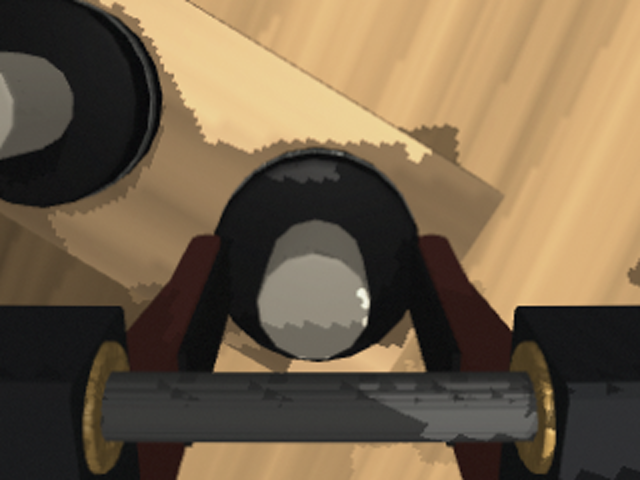

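Released; rise straight up and clear away.

Emit:
carry_out:
  moves:
    - [0.1, -0.015, 0, -0.0018, 0]
    - [0.1, -0.02, 0, -0.0024, 0]
    - [0.1, -0.025, 0, -0.003, 0]
    - [0.1, -0.03, 0, -0.0036, 0]
    - [0.1, -0.03, 0, 0.03, 0]
    - [0.1, 0, 0, 0.04, 0]
    - [0.1, 0, 0, 0, 0]

```text
time_s: 22.78
tool_pos: [0.5817, -0.4158, 0.2107]
orientation: [-3.073, 1.458, 2.034]
force: [-0.6, 0.4, -0.4]
finger_gap: 0.0484
```

Run:
```python
from h import *
st()
w=get_image('wrist');save(w,'w20.png')
s=get_image('scene');save(s,'s20.png',(150,120,420,300),2.9)
for x,y,z in [(.5492,-.3466,.111),(.4617,-.3339,.111)]: print(proj(w,[[x,y,z]])[0],(proj(s,[[x,y,z]])[0]-[150,120])*2.9)
```

```text
t 22.775 pos [ 0.5817 -0.4158  0.2107] F [-0.59  0.45 -0.38] M [-0.17  0.01  0.01] gap 0.0484 q [ 0.305  0.68   0.494  1.275 -0.353  1.371  1.205]
[[-0.0505  0.9227  0.3823]
 [ 0.101   0.3856 -0.9171]
 [-0.9936 -0.0077 -0.1126]]
[314.88875497 125.69939339] [215.50279677 244.11926352]
[218.12484256  67.27195128] [262.10451778 195.84486979]
```

View pics/w20.png

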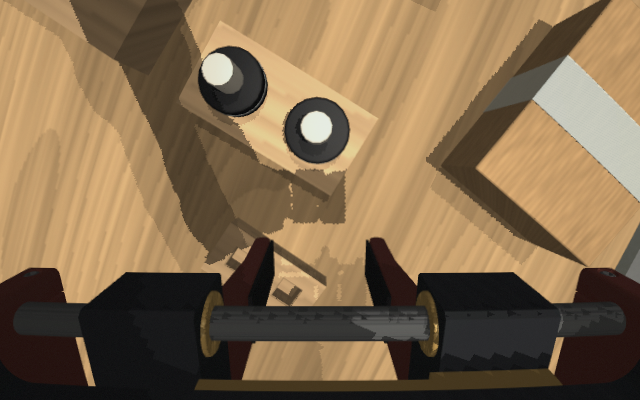

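View pics/s20.png

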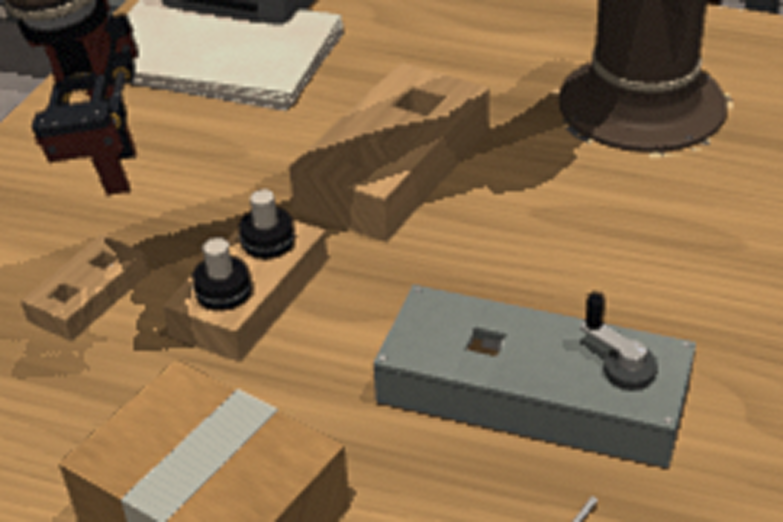

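The cartridge stands upright and home beside the spare: its grip top is at about (316,126) in the wrist picture, where (315,126) was predicted. The seat is empty, the crank was left just past the drag drop, and nothing touches the robot.

```bash
python3 -c "
from workcell import *
print(job_done())"
```

```text
the job is handed in; nothing more can be done
None
```

I handed the job in at about 23 s with the cartridge home in the free hole of the middle-sized rack; no verdict was reported.

- **Crank:** I wound it clockwise by about 1.6 turns. The force at the knob, read while moving, was about 20 N and then fell to about 0.4 N. I moved about 7° more to confirm the drop, then released the knob. The exact drop angle is unknown because it fell inside one 79° step, so the stop is at most some 85° past its start.
- **Cartridge:** It came up with only its weight on the gripper (about 3 N at 9 mm, past the 6 mm lock). Going down, contact came at a gripper height of 83.0 mm; 82.8 mm was expected.
- **Final pictures:** They show the cartridge upright and within about 1 pixel of its predicted place. The spare stands where it was, the rewinder seat is empty, and the gripper is clear of everything.

**What disagreed**
- **Forces while cranking:** The readings, about 20 N along the path and up to 25 N vertical, were above the stated 7 to 13 N drag. I put the excess down to the speed of the moves and the arm's compliance.
- **Tool tilt:** The tool tilted about 6° while cranking. I turned the gripper so the jaws stayed level, and the cartridge was still held upright.
- **Top camera:** It read about 6 to 7 mm low in x against the other two cameras, so I used those.

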